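# Level the scale shelf and hold the setting

## Robot

A 6-joint arm with a two-finger parallel gripper is mounted at the origin on a cart in front of the work surface, level with it; the furniture and walls round the work are solid. World frame = base frame: x ahead of the robot, y to its left, z up, the work surface at z = 0. Lengths are in mm, angles in rad, forces in N, time in s.
With the tool pointing down it reaches from about 250 to 725 mm from the base axis. Payload 4 kg.
Tool frame: the origin (TCP) lies between the finger pads; the fingertips stand 8 mm ahead of it and the grasp point (between the pads) lies 11 mm behind it (r.tip_reach is the distance from the TCP to the fingertips, in mm); z points along the fingers, y is the line along which they close (so a half turn about z gives the same grasp; the last joint's range is limited). The gripper opens to 85 mm and grips with 20 to 120 N. Pads are 22 mm wide; open, the fingers measure 114 mm over their backs; the gripper's body (76 mm by 85 mm) begins 54 mm behind the grasp point. The pads swing forward as they close: fully open they stand 13 mm farther back than shut.
Start: joints at [1.254, 0.241, 0.005, 1.335, 0, 1.571], TCP at [155.762, 475.119, 239.306] pointing down, gripper open.
Joint ranges: [-2.72, 2.72], [-1.05, 1.87], [-1.09, 1.28], [-1.99, 2.15], [-1.42, 1.44], [-3.14, 3.14]. Speed limits (rad/s): [2.79, 2.79, 3.14, 3.14, 3.14, 3.14].

## Interface

Orientations are given as a 3x3 rotation matrix whose columns are the frame's x, y, z axes.
In Python, from workcell import telemetry, optics, r gives the robot as it stands.
- The arm moves only by the shell command python3 -m creep 'ROWS' [FORCE]. ROWS is JSON, a list of rows, each a list of 7 numbers: the shift along the tool's x, y, z scaled (see below), then the turn, a rotation vector about the tool's x, y, z scaled (see below), then the opening, from -1 (shut) to 1 (fully open). A call has 1 to 12 rows; each row is the pose to reach, as a shift and turn from the pose commanded when the call began, along the tool's axes at that moment; what a row does not reach only later rows make up. The controller multiplies each number of a shift by 0.8 m and each number of a turn by pi/4 rad. A row lasts 1/10 s, in which the tool goes at most 50 mm and 8.59 degrees, less where a joint would pass 70% of its speed; a pose out of reach is approached as far as the arm can. A call with a number of a shift or a turn outside -1 to 1 is refused whole. A call with a gripper value outside its range is refused whole. The fingers move at their own pace and stop on an object; FORCE is the grip in N (left out, the last holds). Time passes only in rows, so rows that repeat a pose let the fingers close. It gives the time, the measured TCP pose, the force, the opening and the grip force at its end, in the units of the state.
- telemetry.get_state(): the state, without advancing time (a new reading comes with each control period).
- optics.capture(name): name is "scene" or "top" or "wrist"; returns (picture, depth): 480x640x3 uint8, blue, green, red; 480x640 float32, mm along the optical axis (not along the pixel's ray), 0 where there is no reading.
- optics.camera_info(name): a dict with "intrinsics" (3x3 intrinsics, pixels), "D" ([k1, k2, p1, p2, k3] as OpenCV has them; the pictures are not rectified), "extrinsics" (4x4, takes a point from camera to world coordinates); the wrist camera has in their place "tool_from_camera" (4x4, takes a point from camera to tool coordinates, whose origin is the TCP and whose axes are the flange's). Camera axes: x right, y up, looking along -z (the intrinsics and any distortion apply to the point x, -y, -z); pixel columns grow to the right and rows downward; lengths in mm; the calibration is good to about 2 mm. A picture is of the moment at which its call begins: read the wrist's pose just before it. camera_info takes no time and is no camera call.
- r.job_done(): hands the job in; it is judged then, once.
The state is a dict: "time_s": time; "joint_positions": joint angles; "joint_velocities": joint speeds; "effort": joint torques, N m; "ee_pos": TCP position; "eef_rot": TCP orientation; "ft_force": force on the tool from outside, world axes, zero at the start; "wrist_torque": the same for the moment, N m; "opening": finger opening in mm; "grip_force": force on a finger pad.
Only numpy, scipy, OpenCV 4.12 (cv2) and the standard library are available. Lean on these libraries where they do the work, as an engineer would, in place of code of your own. Each camera call takes 0.05 s, during which the arm holds its last target. There are 200 camera calls.

## Task

The little shelf that the brew scale stands on is out of level. Lay the spirit level lengthwise on the middle of its board and let go of it, see from the bubble which end is low, and raise that end with its own levelling knob until the bubble is centred: the knob is locked until you push it down, so keep it pushed while you turn it clockwise, and leave the knob at the other end alone. Finish still gripping that knob and pushing it down, with the level lying free on the board and the bubble centred, so that I can check the reading before the knob locks; do not shift the scale, the blue cup or the milk pitcher.

Things in the scene. Friction and masses are not known exactly. Their poses are not given: they have to be found in the camera images.
- spirit_level: yellow bar spirit level, 130 x 26 x 24 mm, black end caps, one vial let into the top at its middle, loose, about 0.25 kg, lies on the worktop to the left, base down. Origin at the centre of its underside; x along its length, y across (26 mm, the way to grip it), z up.
- bubble_center (a point): centre of the pale bubble (13 mm long) in the green vial, 20 mm above the level's underside. The bubble runs to the higher end, 9 mm of travel for each degree, at most 20 mm; settles in half a second. It is centred when it lies in the middle between the two black rings, which stand 7.5 mm either side of the middle of the level.
- shelf_plate: dark wood board of the scale shelf, 124 mm deep (x) x 262 mm wide (y), top about 64 mm above the worktop, black mat 96 x 150 mm flush in its middle. Stands firm on a sled foot at each end; one end, left or right, is low by about 0.8 to 1.6 degrees. Origin at the centre of its top face; x away from the robot, y to the board's left end, z up.
- plate_center (a point): centre of the board's top face (same point as the board's origin).
- left_knob: left levelling foot: fluted black knob, 38 mm across, grip 26 mm tall (28 to 54 mm above the board top), aluminium disc on top with a red index line. On the board's midline 105 mm to the left (+y) of its centre; the origin is the centre of the grip, 41 mm above the board top, on the axis; z up along the axis, -x towards the index line.
- right_knob: right levelling foot: fluted black knob, 38 mm across, grip 26 mm tall (28 to 54 mm above the board top), aluminium disc on top with a red index line. On the board's midline 105 mm to the right (-y) of its centre; the origin is the centre of the grip, 41 mm above the board top, on the axis; z up along the axis, -x towards the index line.
- left_mark (a point): index mark of the left knob: the point of its top rim in line with the red index line, 19 mm from the axis; turns with the knob. At turn 0 it points to the board's front (-x).
- right_mark (a point): index mark of the right knob: the point of its top rim in line with the red index line, 19 mm from the axis; turns with the knob. At turn 0 it points to the board's front (-x).
- left_foot (a joint): turn of the left knob, rad; grows clockwise seen from above, and each rad lifts the left end of the board by 1.83 mm (0.5 degree of board tilt, 4.5 mm of bubble travel towards the left end). 0 is screwed fully down (stop), 6 fully up (stop). Starts between 0 and 0.6. Locked when up; turns with 0.1 N m when pushed down. The push tips the board by under 0.15 degree.
- left_press (a joint): how far the left knob is pushed down, m: about 0 up, 0.008 at the bottom stop; a spring of 4 N to start and 8 N at the bottom. Sprung up, its lugs stand between ribs (a notch every 30 degrees) and it cannot turn; they are clear of the ribs past 0.004; count it as pushed down past 0.0045. Let go, it springs up and locks in a notch, or rests up to 0.004 down on a rib.
- right_foot (a joint): turn of the right knob, rad; grows clockwise seen from above, and each rad lifts the right end of the board by 1.83 mm (0.5 degree of board tilt, 4.5 mm of bubble travel towards the right end). 0 is screwed fully down (stop), 6 fully up (stop). Starts between 0 and 0.6. Locked when up; turns with 0.1 N m when pushed down. The push tips the board by under 0.15 degree.
- right_press (a joint): how far the right knob is pushed down, m: about 0 up, 0.008 at the bottom stop; a spring of 4 N to start and 8 N at the bottom. Sprung up, its lugs stand between ribs (a notch every 30 degrees) and it cannot turn; they are clear of the ribs past 0.004; count it as pushed down past 0.0045. Let go, it springs up and locks in a notch, or rests up to 0.004 down on a rib.
- brew_scale: black brew scale, 132 x 130 x 21 mm, right of the shelf. Origin at the centre of its underside. Bystander; leave it where it stands.
- cup: pale blue espresso cup, 63 x 82 x 56 mm, to the right in front of the scale. Origin at the centre of its underside. Bystander; leave it where it stands.
- pitcher: small steel milk pitcher, 68 x 95 x 83 mm, behind the level. Origin at the centre of its underside. Bystander; leave it where it stands.
Not all that is in view belongs to the job. Several things look just like the spirit_level: the one meant starts farthest to the robot's right.

How it is judged (in metres and radians):
On the way, in this order (a step that is already met when the one before it is completed fails the run):
1. the spirit level lies lengthwise on the middle of the board, let go (horizontal distance between spirit_level and plate_center below 0.03 m and z of spirit_level in the frame of shelf_plate between -0.004 and 0.004 m and angle between the x axis of spirit_level and the y axis of shelf_plate, either way round below 0.26 rad and angle between spirit_level's own z axis and vertical below 0.12 rad and contact force between each of the arm, the fingers and spirit_level below 0.3 N and linear speed of spirit_level below 0.02 m/s), for 0.3 s.
2. a levelling knob is gripped and pushed down (((value of joint left_press above 0.0045 m and contact force between the fingers and left_knob above 1 N) or (value of joint right_press above 0.0045 m and contact force between the fingers and right_knob above 1 N))), for 0.2 s.
At the end, for the whole second after the job is handed in: The level lies free on the board (untouched, middle within 30 mm of the board's, lengthwise within 15 degrees), bubble within 2.5 mm of its middle, and the fingers still grip the one knob that was turned (mark moved over 12 mm) and keep it pushed down over 4.5 mm (of 8) (horizontal distance between spirit_level and plate_center below 0.03 m and z of spirit_level in the frame of shelf_plate between -0.004 and 0.004 m and angle between the x axis of spirit_level and the y axis of shelf_plate, either way round below 0.26 rad and angle between spirit_level's own z axis and vertical below 0.12 rad and contact force between each of the arm, the fingers and spirit_level below 0.3 N and x of bubble_center in the frame of spirit_level between -0.0025 and 0.0025 m and ((value of joint left_press above 0.0045 m and contact force between the fingers and left_knob above 1 N and distance of left_mark from where it was at the start of the episode above 0.012 m) or (value of joint right_press above 0.0045 m and contact force between the fingers and right_knob above 1 N and distance of right_mark from where it was at the start of the episode above 0.012 m))); the arm keeps its last pose, push and grip.
It fails at once if both knobs have been turned (index marks moved more than 10 mm) (distance of each of left_mark, right_mark from where it was at the start of the episode above 0.01 m).
It fails at once if the scale, the cup or the pitcher is shifted more than 15 mm (distance of any of brew_scale, cup, pitcher from where it was at the start of the episode above 0.015 m).
It also fails if it takes over 67 s, if anything falls off the work surface, if the arm or the gripper's body presses on something with over 40 N, if the wrist force passes 120 N, or if a joint passes its speed limit or range.

## Working session

There is one attempt and no reset: what is moved stays moved. The work goes in short steps, Python scripts to look and compute and a shell command to move; the robot and the scene stay as the last step left them, time stands still between calls to the robot, and variables do not carry over. Pictures are saved under pics/ and viewed, at most 10 in all, crops included, and the job is handed in when it is done.

```bash
ls; mkdir -p pics
cat > h.py <<'E'
import numpy as np, cv2
from workcell import telemetry, optics, r
def cap(n):
    s=telemetry.get_state(); p,d=optics.capture(n); i=optics.camera_info(n)
    if n=='wrist':
        T=np.eye(4);T[:3,:3]=np.array(s['eef_rot']);T[:3,3]=s['ee_pos'];E=T@np.array(i['tool_from_camera'])
    else: E=np.array(i['extrinsics'])
    return p,d,np.array(i['intrinsics'],float),np.array(i['D'],float),E
def ray(uv,K,D,E):
    q=cv2.undistortPoints(np.array(uv,float).reshape(-1,1,2),K,D)[:,0]
    return np.c_[q[:,0],-q[:,1],-np.ones(len(q))]@E[:3,:3].T
def onplane(uv,K,D,E,z):
    d=ray(uv,K,D,E);o=E[:3,3]
    return o+d*((z-o[2])/d[:,2])[:,None]
def proj(P,K,D,E):
    c=(np.atleast_2d(P)-E[:3,3])@E[:3,:3]
    return cv2.projectPoints(c*[1,-1,-1],np.zeros(3),np.zeros(3),K,D)[0][:,0]
E
python3 - <<'E'
from h import *
s=telemetry.get_state();print({k:np.round(v,3).tolist() for k,v in s.items()}, r.tip_reach)
for n in ('top','scene'):
    p,d,K,D,E=cap(n);cv2.imwrite(f'pics/{n}1.png',p);np.savez(f'{n}1.npz',p=p,d=d,K=K,D=D,E=E);print(K.tolist(),D,E.round(2).tolist())
i=optics.camera_info('wrist');print(np.array(i['tool_from_camera']).round(2).tolist())
E
```

```text
pics
{'time_s': 0.0, 'joint_positions': [1.254, 0.241, 0.004, 1.335, -0.0, 1.571], 'joint_velocities': [-0.0, -0.002, -0.001, 0.0, -0.0, 0.001], 'effort': [0.0, -37.232, 25.241, 0.017, 0.0, 0.0], 'ee_pos': [155.569, 474.561, 238.422], 'eef_rot': [[-0.95, 0.311, -0.001], [0.311, 0.95, -0.002], [-0.0, -0.002, -1.0]], 'ft_force': [0.254, 0.299, 0.347], 'wrist_torque': [-0.001, 0.001, 0.036], 'grip_force': 0.0, 'opening': 85.541} 8.0
[[550.3298220448029, 0.0, 326.36701183781935], [0.0, 550.3298220448029, 235.02883492717575], [0.0, 0.0, 1.0]] [-0.1000207  0.         0.         0.         0.       ] [[-0.0, 1.0, -0.06, 442.15], [-1.0, -0.0, 0.01, 8.28], [0.01, 0.06, 1.0, 1569.23], [0.0, 0.0, 0.0, 1.0]]
[[561.0891374713752, 0.0, 319.143146071158], [0.0, 561.0891374713752, 233.8096205871518], [0.0, 0.0, 1.0]] [-0.16370724  0.          0.          0.          0.        ] [[0.91, 0.29, -0.3, 72.7], [-0.42, 0.67, -0.61, -888.09], [0.02, 0.68, 0.73, 1181.89], [0.0, 0.0, 0.0, 1.0]]
[[-0.0, 0.95, 0.32, 80.7], [1.0, 0.0, 0.0, -0.42], [0.0, 0.32, -0.95, -133.55], [0.0, 0.0, 0.0, 1.0]]
```

View pics/top1.png

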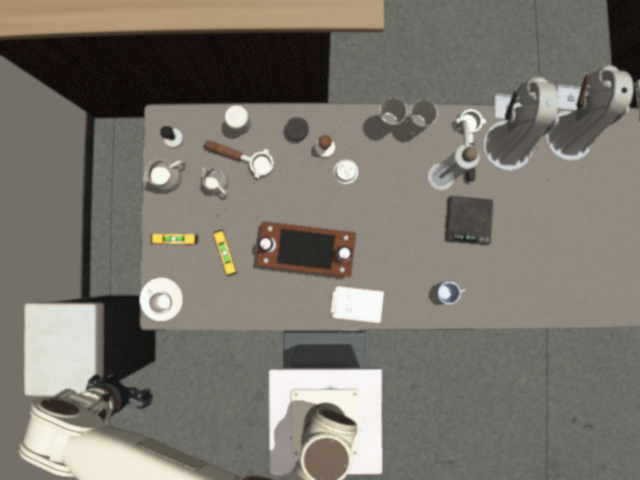

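View pics/scene1.png

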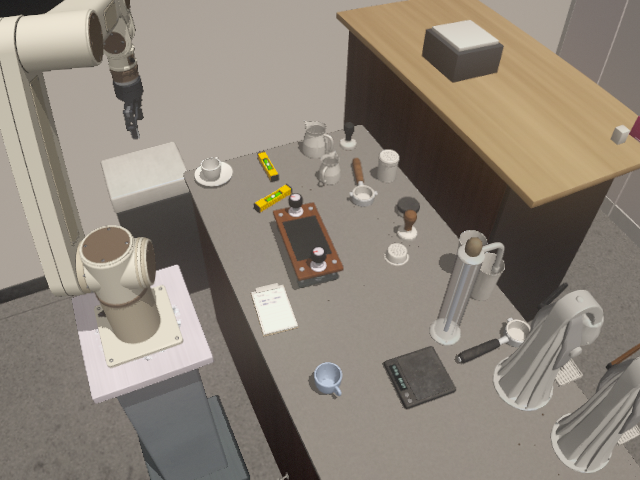

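The top view shows two yellow levels, at (174,239) and (225,253). The second is farther right, so it is the one meant. The board is centred near (306,249), with knobs at about (266,244) and (344,254). Next I measure all of these.

```bash
python3 - <<'E'
from h import *
z=np.load('top1.npz');p,d,K,D,E=[z[k] for k in 'pdKDE']
hsv=cv2.cvtColor(p,cv2.COLOR_BGR2HSV)
def comps(m,amin,h,lab):
    for c in cv2.findContours(m,cv2.RETR_EXTERNAL,cv2.CHAIN_APPROX_NONE)[0]:
        if cv2.contourArea(c)<amin: continue
        rc=cv2.minAreaRect(c);b=cv2.boxPoints(rc);W=onplane(b,K,D,E,h);C=W.mean(0)
        e1=W[1]-W[0];e2=W[2]-W[1]; l=e1 if np.linalg.norm(e1)>np.linalg.norm(e2) else e2
        print(lab,np.round(rc[0],1),C.round(1),'L',np.linalg.norm(e1).round(1),np.linalg.norm(e2).round(1),'ang',np.degrees(np.arctan2(l[1],l[0])).round(1), 'depth z',(onplane([rc[0]],K,D,E,h)).round(0)[0])
y=cv2.inRange(hsv,(15,100,90),(75,255,255))
y=cv2.morphologyEx(y,cv2.MORPH_CLOSE,np.ones((9,9)))
comps(y[200:300] if 0 else y*(np.arange(480)[:,None]>200).astype('u1')*(np.arange(640)<250).astype('u1'),100,24,'lvl')
b=cv2.inRange(hsv,(0,80,25),(15,255,200))*(np.arange(480)[:,None]>200).astype('u1')*((np.arange(480)[:,None]<300)&(np.arange(640)>240)&(np.arange(640)<370)).astype('u1')
b=cv2.morphologyEx(b,cv2.MORPH_CLOSE,np.ones((15,15)))
comps(b,1000,64,'board')
v=hsv[...,2]; 
for (x,yy) in ((266,244),(344,254)):
    w=cv2.inRange(hsv[yy-12:yy+12,x-12:x+12],(0,0,150),(180,60,255))
    n,_,st,ce=cv2.connectedComponentsWithStats(w)
    for i in range(1,n):
        if st[i,4]>6: print('knob',ce[i]+[x-12,yy-12],st[i],onplane([ce[i]+[x-12,yy-12]],K,D,E,121).round(1))
E
python3 - <<'E'
import sys;sys.path.insert(0,'.')
from h import *
z=np.load('top1.npz');p=z['p'];d=z['d']
cv2.imwrite('pics/top1c.png',cv2.resize(p[210:290,140:370],None,fx=3.4,fy=3.4,interpolation=cv2.INTER_CUBIC))
E
```

```text
lvl [173.  238.6] [523.5 430.5  24. ] L 28.9 126.7 ang -91.6 depth z [523. 430.  24.]
lvl [224.3 252.2] [484.7 284.   24. ] L 30.8 126.8 ang -161.8 depth z [485. 284.  24.]
board [305.4 249.1] [491.8  54.4  64. ] L 123.5 261.5 ang -97.0 depth z [492.  54.  64.]
knob [265.2 243. ] [ 6  6 11 11 90] [[506.1 158.5 121. ]]
knob [273.11904762 244.92857143] [16  6  6 14 42] [[501.  137.6 121. ]]
knob [344.11827957 252.7311828 ] [ 7  6 11 11 93] [[479.9 -49.3 121. ]]
```

View pics/top1c.png

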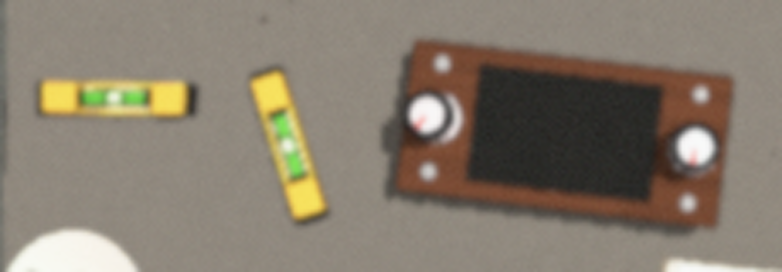

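The crop shows the target level at (290,145), the board in the middle, the left knob at (430,118) with its line towards the lower left, and the right knob at (693,150) with its line towards the front. The measured sizes match: board 123.5 x 261.5 mm, both knob positions within about 2 mm of where they should be. I'm adding a helper that converts a goal pose into move units.

```bash
cat >> h.py <<'E'
from scipy.spatial.transform import Rotation as Ro
def rel(goal,yaw=None):
    """shift/turn units to reach goal TCP, tool y at yaw deg (tool down)"""
    s=telemetry.get_state();R=np.array(s['eef_rot']);p=np.array(s['ee_pos'])
    sh=R.T@(np.array(goal)-p)/800
    if yaw is None: t=np.zeros(3)
    else:
        a=np.radians(yaw);y=np.array([np.cos(a),np.sin(a),0]);zz=np.array([0,0,-1.]);G=np.c_[np.cross(y,zz),y,zz]
        t=Ro.from_matrix(R.T@G).as_rotvec()/(np.pi/4)
    print('t',round(s['time_s'],2),'at',p.round(1),'yaw',np.degrees(np.arctan2(R[1,1],R[0,1])).round(1),'q6',round(s['joint_positions'][5],2),'F',np.round(s['ft_force'],1),'open',round(s['opening'],1),'| shift',sh.round(4),'turn',t.round(3))
E
python3 -c "
from h import *
rel([484.7,284,130],108.2)"
```

```text
t 0.1 at [155.6 474.6 238.5] yaw 71.8 q6 1.57 F [-0.1 -0.1 -0.5] open 85.5 | shift [-0.4652 -0.0979  0.1358] turn [-0.002 -0.001 -0.808]
```

```bash
python3 -m creep '[[-0.465,-0.098,0.136,0,0,-0.808,0.3],[-0.465,-0.098,0.136,0,0,-0.808,0.3],[-0.465,-0.098,0.136,0,0,-0.808,0.3],[-0.465,-0.098,0.136,0,0,-0.808,0.3],[-0.465,-0.098,0.136,0,0,-0.808,0.3],[-0.465,-0.098,0.136,0,0,-0.808,0.3],[-0.465,-0.098,0.136,0,0,-0.808,0.3],[-0.465,-0.098,0.136,0,0,-0.808,0.3],[-0.465,-0.098,0.136,0,0,-0.808,0.3],[-0.465,-0.098,0.136,0,0,-0.808,0.3],[-0.465,-0.098,0.136,0,0,-0.808,0.3],[-0.465,-0.098,0.136,0,0,-0.808,0.3]]' 40
python3 - <<'E'
from h import *
rel([484.7,284,11.5],108.2)
p,d,K,D,E=cap('wrist');cv2.imwrite('pics/w1.png',p)
hsv=cv2.cvtColor(p,cv2.COLOR_BGR2HSV)
y=cv2.morphologyEx(cv2.inRange(hsv,(15,100,90),(75,255,255)),cv2.MORPH_CLOSE,np.ones((15,15)))
for c in cv2.findContours(y,cv2.RETR_EXTERNAL,cv2.CHAIN_APPROX_NONE)[0]:
    if cv2.contourArea(c)<1500: continue
    rc=cv2.minAreaRect(c);W=onplane(cv2.boxPoints(rc),K,D,E,24);print(np.round(rc[0]),W.mean(0).round(1),[np.linalg.norm(W[i]-W[i+1]).round(1) for i in (0,1)],[np.degrees(np.arctan2(*(W[i+1]-W[i])[1::-1])).round(1) for i in (0,1)])
E
```

```text
time_s: 1.3
ee_pos: [483.7, 285.7, 130.9]
eef_rot: [[-0.949, -0.314, -0.0], [-0.314, 0.949, 0.0], [0.0, 0.0, -1.0]]
ft_force: [-0.2, 0.3, 0.1]
opening: 55.5
grip_force: 0.0
t 1.3 at [483.7 285.7 130.9] yaw 108.3 q6 0.21 F [-0.2  0.3  0.1] open 55.5 | shift [-0.0005 -0.0025  0.1492] turn [ 0.001 -0.     0.002]
[494. 346.] [516.9 426.3  24. ] [np.float64(33.0), np.float64(125.9)] [np.float64(-173.4), np.float64(89.1)]
[312. 230.] [481.7 282.9  24. ] [np.float64(25.4), np.float64(120.4)] [np.float64(108.3), np.float64(19.2)]
```

View pics/w1.png

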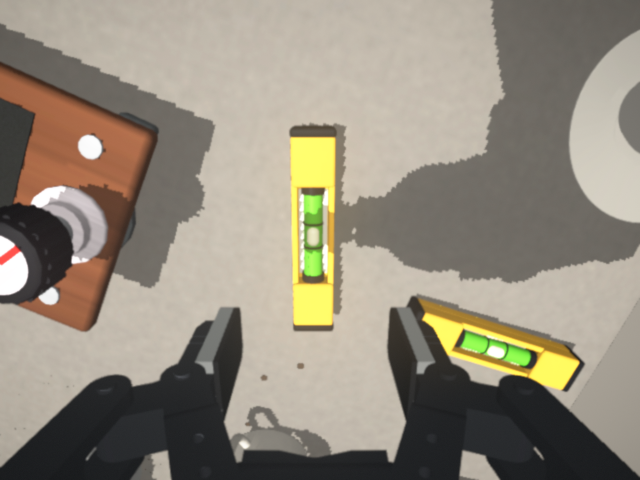

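The wrist view shows the target level upright at (313,228), with the fingers straddling its axis. Wrist and top measurements agree within 3 mm. Going down to grip.

```bash
python3 -c "
from h import *
rel([483,283.3,11.5])"
python3 -m creep '[[0.001,-0.0025,0.06,0,0,0,0.3],[0.001,-0.0025,0.12,0,0,0,0.3],[0.001,-0.0025,0.149,0,0,0,0.3],[0.001,-0.0025,0.149,0,0,0,0.3],[0.001,-0.0025,0.149,0,0,0,-1],[0.001,-0.0025,0.149,0,0,0,-1],[0.001,-0.0025,0.149,0,0,0,-1],[0.001,-0.0025,0.149,0,0,0,-1],[0.001,-0.0025,0.149,0,0,0,-1],[0.001,-0.0025,0.149,0,0,0,-1]]' 40
python3 -c "
from h import *
rel([492,54.4,200],173)"
```

```text
t 1.35 at [483.7 285.9 131.1] yaw 108.3 q6 0.21 F [ 0.1 -0.2 -0.4] open 55.2 | shift [ 0.002  -0.0028  0.1495] turn [0. 0. 0.]
time_s: 2.35
ee_pos: [486.3, 284.1, 13.9]
eef_rot: [[-0.95, -0.313, 0.004], [-0.313, 0.95, 0.003], [-0.005, 0.002, -1.0]]
ft_force: [-1.5, 1.9, 7.2]
opening: 25.1
grip_force: 40.8
t 2.35 at [486.3 284.1  13.9] yaw 108.2 q6 0.21 F [-1.5  1.9  7.2] open 25.1 | shift [ 0.0819 -0.2744 -0.2335] turn [-1.000e-03  7.000e-03 -1.439e+00]
```

```bash
python3 -m creep '[[0,0,-0.06,0,0,0,-1],[0,0,-0.12,0,0,0,-1],[0,0,-0.18,0,0,0,-1],[0.02,-0.06,-0.2,0,0,-0.18,-1],[0.04,-0.12,-0.2,0,0,-0.36,-1],[0.06,-0.18,-0.2,0,0,-0.54,-1],[0.07,-0.23,-0.2,0,0,-0.72,-1],[0.082,-0.274,-0.2,0,0,-0.9,-1],[0.082,-0.274,-0.2,0,0,-0.96,-1],[0.082,-0.274,-0.2,0,0,-0.96,-1]]' 40
python3 -c "
from h import *
rel([492,54.4,200],173)"
```

```text
time_s: 3.35
ee_pos: [490.7, 52.2, 171.7]
eef_rot: [[-0.482, -0.876, 0.0], [-0.876, 0.482, 0.0], [-0.0, -0.0, -1.0]]
ft_force: [0.3, 1.4, -2.5]
opening: 25.0
grip_force: 40.7
t 3.35 at [490.7  52.2 171.7] yaw 151.2 q6 -0.96 F [ 0.3  1.4 -2.5] open 25.0 | shift [-0.0032 -0.0001 -0.0354] turn [-0.     0.    -0.484]
```

```bash
python3 -m creep '[[-0.003,0,0.02,0,0,-0.18,-1],[-0.003,0,0.05,0,0,-0.36,-1],[-0.003,0,0.05,0,0,-0.484,-1],[-0.003,0,0.05,0,0,-0.484,-1],[-0.003,0,0.05,0,0,-0.484,-1]]'
python3 - <<'E'
from h import *
rel([492,54.4,79],173)
p,d,K,D,E=cap('wrist');cv2.imwrite('pics/w2.png',p);np.savez('w2.npz',p=p,d=d,K=K,D=D,E=E)
E
```

```text
time_s: 3.85
ee_pos: [492.3, 56.7, 131.7]
eef_rot: [[-0.12, -0.993, 0.001], [-0.993, 0.12, 0.0], [-0.0, -0.001, -1.0]]
ft_force: [0.1, 0.3, -3.3]
opening: 25.0
grip_force: 40.8
t 3.85 at [492.3  56.7 131.7] yaw 173.1 q6 -1.34 F [ 0.1  0.3 -3.3] open 25.0 | shift [0.003  0.0001 0.0659] turn [-0.001  0.     0.002]
```

View pics/w2.png

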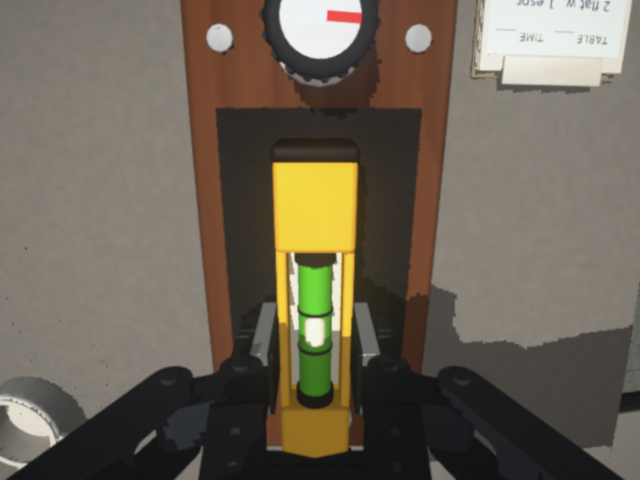

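The level is held and lined up with the board. The rings are at about (315,313) and (315,350), the mat's far edge is at row 108 (columns 217 to 420), and the right knob is at (320,15).

Run:
```python
from h import *
z=np.load('w2.npz');p,K,D,E=[z[k] for k in 'pKDE']
g=p[:,315].astype(int)
h=117.8
print('rings',onplane([[315,313],[315,351]],K,D,E,h+20).round(1))
print('level far end top corners',onplane([[273,162],[357,162]],K,D,E,h+24).round(1),'cap end',onplane([[315,145]],K,D,E,h+24).round(1))
W=onplane([[217,108],[420,108]],K,D,E,64);print('mat corners',W.round(1))
yb=np.array([.122,.993]);m=W.mean(0)[:2]+75*yb;print('board centre from mat',m.round(1), np.linalg.norm(W[0]-W[1]))
print('knob',onplane([[320,15]],K,D,E,119).round(1))
```

```text
rings [[491.   43.8 137.8]
 [492.9  58.8 137.8]]
level far end top corners [[497.1  -9.3 141.8]
 [472.5  -6.3 141.8]] cap end [[484.2 -12.7 141.8]]
mat corners [[528.2 -27.8  64. ]
 [434.6 -16.4  64. ]]
board centre from mat [490.6  52.4] 94.33734675279948
knob [[477.9 -51.  119. ]]
```

Level centre is (492,51) and board centre about (491,53), so it is nearly aligned. Lowering in two stages.

```bash
python3 -m creep '[[-0.0025,0,0.04,0,0,0,-1],[-0.0025,0,0.055,0,0,0,-1],[-0.0025,0,0.062,0,0,0,-1],[-0.0025,0,0.0655,0,0,0,-1],[-0.0025,0,0.0655,0,0,0,-1],[-0.0025,0,0.0655,0,0,0,-1]]'
```

```text
time_s: 4.5
ee_pos: [493.0, 58.0, 79.7]
eef_rot: [[-0.119, -0.993, 0.002], [-0.993, 0.119, 0.0], [-0.0, -0.002, -1.0]]
ft_force: [0.6, -0.5, -2.7]
opening: 25.2
grip_force: 40.7
```

```bash
python3 -m creep '[[0,0,0.0015,0,0,0,-1],[0,0,0.0025,0,0,0,-1],[0,0,0.0025,0,0,0,-1]]'
```

```text
time_s: 4.8
ee_pos: [493.1, 58.1, 77.8]
eef_rot: [[-0.119, -0.993, 0.002], [-0.993, 0.119, 0.0], [-0.0, -0.002, -1.0]]
ft_force: [0.2, 0.9, 1.9]
opening: 24.8
grip_force: 41.4
```

```bash
python3 -m creep '[[0,0,0,0,0,0,0.1],[0,0,0,0,0,0,0.1],[0,0,0,0,0,0,0.1],[0,0,0,0,0,0,0.1],[0,0,-0.04,0,0,0,0.1],[0,0,-0.09,0,0,0,0.1],[0,0,-0.12,0,0,0,0.1],[0,0,-0.12,0,0,0,0.1],[0,0,-0.12,0,0,0,0.1],[0,0,-0.12,0,0,0,0.1],[0,0,-0.12,0,0,0,0.1]]'
python3 - <<'E'
from h import *
rel([504.8,158.7,200],173)
p,d,K,D,E=cap('wrist');cv2.imwrite('pics/w3.png',p);np.savez('w3.npz',p=p,d=d,K=K,D=D,E=E)
E
```

```text
time_s: 5.9
ee_pos: [491.2, 57.8, 171.4]
eef_rot: [[-0.119, -0.993, -0.003], [-0.993, 0.119, -0.0], [0.001, 0.003, -1.0]]
ft_force: [-0.6, 0.1, -1.2]
opening: 47.0
grip_force: 0.0
t 5.9 at [491.2  57.8 171.4] yaw 173.2 q6 -1.33 F [-0.6  0.1 -1.2] open 47.0 | shift [-0.1272 -0.0018 -0.0358] turn [ 0.004 -0.001  0.004]
```

View pics/w3.png

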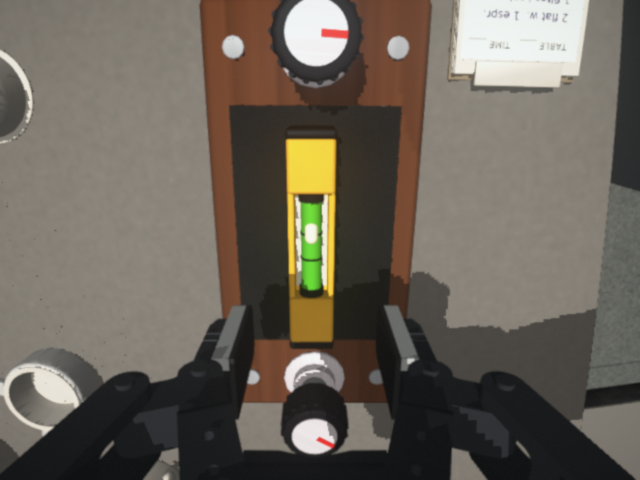

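The level lies free on the mat. The bubble, at (311,233), sits towards the picture's top, which is the right end. The left end is therefore low, so I turn the left knob, seen at (315,435). I'll measure the offset.

```bash
cat >> h.py <<'E'
def bubble(p,K,D,E,zu=64.,hint=(492,53),pr=True):
    """level centre from yellow box, bubble offset along board y (mm, + = left), using planes zu+24/zu+20"""
    hsv=cv2.cvtColor(p,cv2.COLOR_BGR2HSV)
    yl=np.array([.121,.9927])
    # sample image along board-y line through hint at vial height
    g=cv2.inRange(hsv,(40,110,60),(80,255,255))
    u,v=proj([[*hint,zu+20]],K,D,E)[0]
    n,lab,st,ce=cv2.connectedComponentsWithStats(cv2.morphologyEx(g,cv2.MORPH_CLOSE,np.ones((25,25))))
    k=[i for i in range(1,n) if st[i,4]>150]
    if not k: print('no vial');return
    i=min(k,key=lambda i:np.hypot(*(ce[i]-[u,v])))
    m=lab==i
    yy,xx=np.nonzero(m);W=onplane(np.c_[xx,yy],K,D,E,zu+20)[:,:2]
    c=(W.min(0)+W.max(0))/2
    s=(W-c)@yl; c=c+yl*(s.min()+s.max())/2; s=(W-c)@yl; t=(W-c)@np.array([-yl[1],yl[0]])
    pale=(hsv[yy,xx,1]<100)&(hsv[yy,xx,2]>110)&(abs(t-np.median(t))<5)&(abs(s)<s.max()-3)
    print('vial centre',c.round(1),'len',np.ptp(s).round(1),'bubble',np.median(s[pale]).round(2),((s[pale].min()+s[pale].max())/2).round(2),'blen',np.ptp(s[pale]).round(1),pale.sum())
E
python3 - <<'E'
from h import *
z=np.load('w3.npz');p,K,D,E=[z[k] for k in 'pKDE']
bubble(p,K,D,E)
g=p[190:300,311].astype(int);print([tuple(x) for x in g[::2].tolist()])
u=[onplane([[311,v]],K,D,E,84)[0].round(1).tolist() for v in (225,241,233,260,195,297)];print(u)
print('knob',onplane([[315,433]],K,D,E,121).round(1))
E
```

```text
vial centre [493.2  53.6] len 52.4 bubble -8.58 -8.53 blen 11.7 242
[(69, 214, 244), (59, 180, 230), (38, 86, 112), (39, 51, 58), (39, 51, 58), (40, 52, 59), (39, 65, 60), (45, 159, 87), (57, 215, 110), (60, 220, 113), (60, 220, 113), (60, 220, 113), (61, 220, 113), (60, 220, 113), (60, 220, 112), (60, 220, 112), (83, 222, 129), (210, 244, 236), (239, 248, 245), (246, 248, 245), (239, 248, 245), (237, 248, 245), (237, 248, 245), (237, 248, 245), (237, 248, 245), (230, 248, 244), (198, 233, 233), (96, 205, 139), (59, 219, 109), (59, 219, 109), (58, 218, 108), (59, 219, 109), (59, 219, 108), (58, 218, 107), (55, 199, 99), (41, 103, 62), (56, 204, 100), (59, 219, 107), (59, 219, 108), (59, 219, 108), (59, 219, 108), (58, 219, 107), (58, 219, 107), (58, 219, 107), (58, 219, 107), (58, 218, 107), (58, 218, 107), (58, 219, 107), (58, 218, 107), (57, 213, 104), (36, 107, 59), (27, 36, 36), (23, 34, 34), (24, 34, 36), (30, 74, 97)]
[[491.3, 40.5, 84.0], [492.5, 49.7, 84.0], [491.9, 45.1, 84.0], [493.9, 61.0, 84.0], [489.3, 23.7, 84.0], [496.7, 84.1, 84.0]]
knob [[502.4 150.  121. ]]
```

The bubble is 8.5 mm towards the right, about 0.94 degrees. That needs about 1.9 rad on the left knob, plus the tipping from the push. Moving above the left knob and checking what each camera sees.

```bash
python3 -m creep '[[-0.05,-0.001,-0.02,0,0,0,0.2],[-0.1,-0.001,-0.02,0,0,0,0.2],[-0.126,-0.0015,-0.02,0,0,0,0.2],[-0.126,-0.0015,-0.02,0,0,0,0.2],[-0.126,-0.0015,-0.02,0,0,0,0.2]]'
python3 - <<'E'
from h import *
rel([504.8,158.7,95],173)
ims=[]
for n in ('wrist','top','scene'):
    p,d,K,D,E=cap(n);np.savez(n+'4.npz',p=p,d=d,K=K,D=D,E=E)
    print(n,proj([[492.5,53.5,84],[504.8,158.7,116]],K,D,E).round(0).tolist(),K[0,0])
    bubble(p,K,D,E)
    if n=='wrist':ims.append(p[:,:])
    else:
        u,v=proj([[498,100,90]],K,D,E)[0].astype(int)
        ims.append(cv2.resize(p[v-40:v+40,u-53:u+53],(320,240),interpolation=cv2.INTER_CUBIC))
a=cv2.resize(ims[0],(480,360));b=np.vstack([ims[1],ims[2]]);c=np.zeros((480,800,3),'u1');c[:360,:480]=a;c[:,480:]=b
cv2.imwrite('pics/m4.png',c)
E
```

```text
time_s: 6.45
ee_pos: [504.8, 157.8, 187.9]
eef_rot: [[-0.118, -0.993, -0.002], [-0.993, 0.118, -0.001], [0.001, 0.002, -1.0]]
ft_force: [-0.4, -0.3, 0.6]
opening: 51.1
grip_force: 0.0
t 6.45 at [504.8 157.8 187.9] yaw 173.2 q6 -1.15 F [-0.4 -0.3  0.6] open 51.1 | shift [-1.200e-03 -1.000e-04  1.162e-01] turn [ 0.002 -0.002  0.006]
wrist [[315.0, 57.0], [315.0, 266.0]] 416.27701356127204
vial centre [492.5  52.9] len 54.3 bubble -7.9 -7.87 blen 11.8 322
top [[305.0, 249.0], [265.0, 244.0]] 550.3298220448029
no vial
scene [[306.0, 232.0], [294.0, 197.0]] 561.0891374713752
no vial
```

View pics/m4.png

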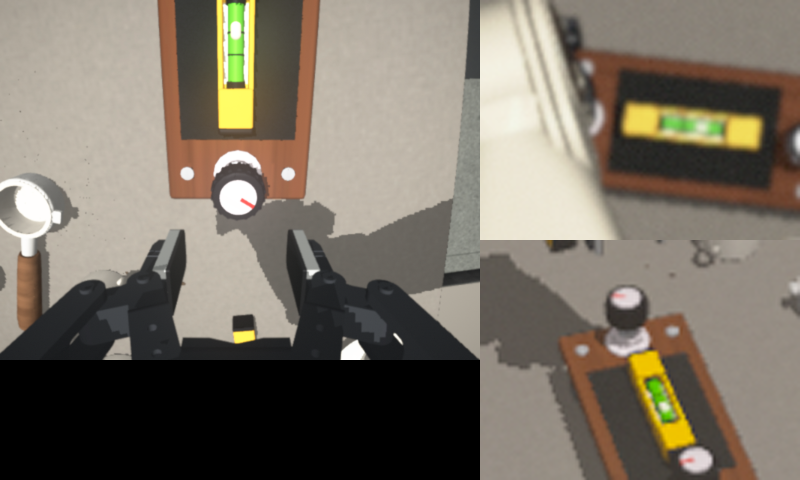

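In the picture the left knob is at (238,197) in the wrist view, within 3 px of the prediction. Top and scene both show the level unobstructed. Descending to grip the knob, and tuning the bubble reader on the fixed views.

```bash
python3 -m creep '[[-0.001,0,0.05,0,0,0,0.2],[-0.001,0,0.1,0,0,0,0.2],[-0.001,0,0.1125,0,0,0,0.2],[-0.001,0,0.1125,0,0,0,0.2],[-0.001,0,0.1125,0,0,0,-1],[-0.001,0,0.1125,0,0,0,-1],[-0.001,0,0.1125,0,0,0,-1],[-0.001,0,0.1125,0,0,0,-1]]' 60
cat >> h.py <<'E'
def bub2(p,K,D,E,c=(492.8,53.3),z=84.,pr=False):
    """whiteness profile along the vial line: grid of points on the vial plane, remapped"""
    yl=np.array([.121,.9927]);xl=np.array([yl[1],-yl[0]])
    s=np.arange(-32,32.01,.5);t=np.arange(-12,12.01,.5)
    S,T=np.meshgrid(s,t);P=np.c_[c[0]+S.ravel()*yl[0]+T.ravel()*xl[0],c[1]+S.ravel()*yl[1]+T.ravel()*xl[1],np.full(S.size,z)]
    uv=proj(P,K,D,E).astype('f4').reshape(*S.shape,2)
    w=cv2.remap(p.astype('f4'),uv,None,cv2.INTER_LINEAR)
    b,g,r_=w[...,0],w[...,1],w[...,2]
    gr=np.clip(g-np.maximum(b,r_),0,None)
    row=gr[:,np.abs(s)<24].mean(1);k=int(np.average(np.arange(len(t)),weights=row**2).round())
    G=gr[k-3:k+4].mean(0);G0=G.max()
    ins=np.nonzero(G>.45*G0)[0];e0,e1=s[ins[0]],s[ins[-1]]
    mid=(e0+e1)/2
    wt=np.clip(np.minimum(b,r_)[k-3:k+4].mean(0)-90,0,None);wt[np.abs(s-mid)>(e1-e0)/2-3]=0
    # keep to the biggest blob
    j=wt.argmax();wt[np.abs(s-s[j])>10]=0
    print('bub2: t',t[k],'vial',e0,e1,'bubble',(np.average(s,weights=wt)-mid).round(2))
    return w
E
python3 - <<'E'
from h import *
for n in ('wrist','top','scene'):
    z=np.load(n+'4.npz');p,K,D,E=[z[k] for k in 'pKDE'];bub2(p,K,D,E)
rel([504.8,158.7,91],173)
E
```

```text
time_s: 7.4
ee_pos: [504.5, 158.6, 100.9]
eef_rot: [[-0.118, -0.993, -0.001], [-0.993, 0.118, 0.0], [-0.0, 0.001, -1.0]]
ft_force: [-6.7, 0.5, 2.2]
opening: 36.0
grip_force: 59.6
bub2: t 0.5 vial -26.0 26.5 bubble -8.6
bub2: t 2.5 vial -24.0 29.0 bubble -8.68
bub2: t 2.0 vial -22.0 29.0 bubble -8.85
t 7.4 at [504.5 158.6 100.9] yaw 173.2 q6 -1.15 F [-6.7  0.5  2.2] open 36.0 | shift [-0.0002 -0.0004  0.0124] turn [0.002 0.    0.004]
```

All three views give about -8.6 mm, and the knob is gripped. Now pushing down.

```bash
python3 -m creep '[[0,0,0.003,0,0,0,-1],[0,0,0.006,0,0,0,-1],[0,0,0.009,0,0,0,-1],[0,0,0.009,0,0,0,-1],[0,0,0.009,0,0,0,-1],[0,0,0.009,0,0,0,-1]]'
python3 -c "
from h import *
for n in ('top','scene'):bub2(*[v for i,v in enumerate(cap(n)) if i!=1])
"
```

```text
time_s: 8.0
ee_pos: [504.5, 158.6, 94.3]
eef_rot: [[-0.118, -0.993, -0.001], [-0.993, 0.118, 0.0], [-0.0, 0.001, -1.0]]
ft_force: [-8.4, -1.1, 6.1]
opening: 36.4
grip_force: 59.7
bub2: t 2.5 vial -24.0 29.0 bubble -9.54
bub2: t 2.0 vial -22.0 29.0 bubble -9.74
```

```bash
python3 -m creep '[[0,0,0.0005,0,0,0.1,-1],[0,0,0.0005,0,0,0.2,-1],[0,0,0.0005,0,0,0.35,-1],[0,0,0,0,0,0.5,-1],[0,0,0,0,0,0.65,-1],[0,0,-0.0003,0,0,0.8,-1],[0,0,-0.0005,0,0,1,-1],[0,0,-0.0005,0,0,1,-1],[0,0,-0.0005,0,0,1,-1],[0,0,-0.0005,0,0,1,-1],[0,0,-0.0005,0,0,1,-1]]'
python3 -c "
from h import *
rel([504.8,158.7,91])
for n in ('top','scene'):bub2(*[v for i,v in enumerate(cap(n)) if i!=1])
"
```

```text
time_s: 9.2
ee_pos: [505.1, 157.6, 95.0]
eef_rot: [[-0.786, -0.618, 0.001], [-0.618, 0.786, -0.002], [0.001, -0.002, -1.0]]
ft_force: [-6.9, -4.2, 7.3]
opening: 36.0
grip_force: 59.9
t 9.2 at [505.1 157.6  95. ] yaw 128.2 q6 -0.36 F [-6.9 -4.2  7.3] open 36.0 | shift [-0.0006  0.0013  0.0049] turn [0. 0. 0.]
bub2: t 2.5 vial -24.5 29.0 bubble -5.71
bub2: t 2.0 vial -22.0 29.0 bubble -6.21
```

Turning 45° moved the bubble 3.7 mm, as expected. Continuing.

```bash
python3 -m creep '[[0,0,0,0,0,0.15,-1],[0,0,-0.0003,0,0,0.3,-1],[0,0,-0.0005,0,0,0.45,-1],[0,0,-0.0008,0,0,0.6,-1],[0,0,-0.001,0,0,0.75,-1],[0,0,-0.0013,0,0,0.9,-1],[0,0,-0.0014,0,0,1,-1],[0,0,-0.0014,0,0,1,-1],[0,0,-0.0014,0,0,1,-1],[0,0,-0.0014,0,0,1,-1],[0,0,-0.0014,0,0,1,-1]]'
python3 -c "
from h import *
rel([504.8,158.7,91])
for n in ('top','scene'):bub2(*[v for i,v in enumerate(cap(n)) if i!=1])
"
```

```text
time_s: 10.4
ee_pos: [504.6, 156.4, 95.8]
eef_rot: [[-0.993, 0.12, -0.0], [0.12, 0.993, -0.005], [-0.0, -0.005, -1.0]]
ft_force: [-5.7, -5.0, 6.4]
opening: 36.4
grip_force: 60.0
t 10.4 at [504.6 156.4  95.8] yaw 83.1 q6 0.42 F [-5.7 -5.   6.4] open 36.4 | shift [0.0001 0.0029 0.006 ] turn [0. 0. 0.]
bub2: t 2.5 vial -24.5 28.5 bubble -2.32
bub2: t 2.5 vial -22.0 30.0 bubble -2.64
```

```bash
python3 -m creep '[[0,0,0,0,0,0.15,-1],[0,0,0,0,0,0.3,-1],[0,0,-0.0003,0,0,0.45,-1],[0,0,-0.0005,0,0,0.6,-1],[0,0,-0.0005,0,0,0.71,-1],[0,0,-0.0005,0,0,0.71,-1],[0,0,-0.0005,0,0,0.71,-1],[0,0,-0.0005,0,0,0.71,-1],[0,0,-0.0005,0,0,0.71,-1],[0,0,-0.0005,0,0,0.71,-1],[0,0,-0.0005,0,0,0.71,-1]]'
python3 - <<'E'
from h import *
rel([504.8,158.7,91])
ws=[]
for n in ('top','scene'):
    a=[v for i,v in enumerate(cap(n)) if i!=1];w=bub2(*a);ws.append(cv2.resize(np.clip(w,0,255).astype('u1'),(516,196),interpolation=cv2.INTER_CUBIC))
    u,v=proj([[498,100,90]],*a[1:])[0].astype(int);ws.append(cv2.resize(a[0][v-20:v+20,u-53:u+53],(516,196),interpolation=cv2.INTER_CUBIC))
cv2.imwrite('pics/f.png',cv2.resize(np.vstack(ws),(400,600)))
E
```

```text
time_s: 11.6
ee_pos: [504.1, 156.0, 96.4]
eef_rot: [[-0.779, 0.627, -0.001], [0.627, 0.779, -0.005], [-0.002, -0.005, -1.0]]
ft_force: [-7.5, -7.1, 9.4]
opening: 35.9
grip_force: 60.2
t 11.6 at [504.1 156.   96.4] yaw 51.2 q6 0.98 F [-7.5 -7.1  9.4] open 35.9 | shift [0.0015 0.0032 0.0067] turn [0. 0. 0.]
bub2: t 2.5 vial -24.5 28.0 bubble -0.11
bub2: t 2.5 vial -22.0 30.5 bubble -0.28
```

View pics/f.png

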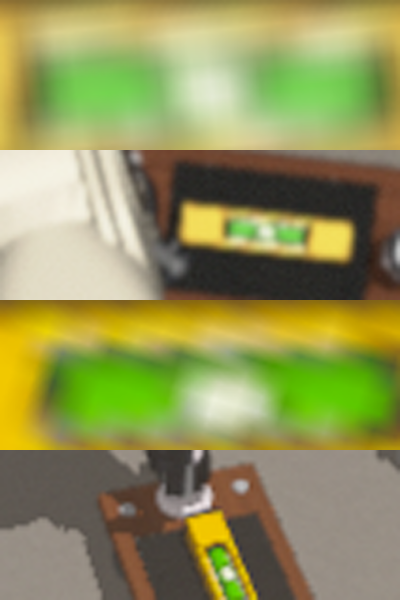

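The rectified strips show the bubble at (208,85) and (227,400), midway between the green halves. The offset is about -0.2 mm in both views, the knob is pushed down at about 9 N, and the fingers are clear of the level.

```bash
python3 -c "
from workcell import r
print(r.job_done())"
```

```text
the job is handed in; nothing more can be done
None
```

I handed the job in with the bubble about 0.2 mm off centre (by the top and scene cameras), the level lying free on the middle of the board, and the left knob, at the low end, still gripped and pushed down; I didn't touch the right knob, scale, cup or pitcher, and the judge's verdict wasn't shown.

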